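# Right a fallen reagent bottle and hold the viewing stand's backing board at the set angle

## Task

The square reagent bottle has fallen over on the stage of the bottle viewing stand: stand it upright on the stage again, its foot wholly on the stage, and let go of it. Then take the white backing board by its bar handle, swing it up until it lines up with the index clip set on the stand's angle scale, and finish while still holding it there with the gripper, because it drops back when let go. Leave the index clip as it is set, do not let the board touch the bottle, and do not disturb the other things on the bench.

Things in the scene. Friction and masses are not known exactly. Their poses are not given: they have to be found in the camera images.
- stand: fixed bottle viewing stand. Origin on the worktop under the hinge's middle; x points from the stage over the hinge to where the board lies, y along the hinge. Aluminium base 300x150x6 mm (x -175 to +125), two hinge pedestals 36 mm high at x=0. Angle scale: upright quarter-circle aluminium band at y=+79 mm, x>0, radius 94-112 mm about the hinge, ticks every 5 degrees, top 152 mm above the worktop
- stage (a point): centre of the top of the stage, a grey plastic mat 160 mm (stand x) by 144 mm (stand y), top 8 mm above the worktop; same axes as the stand
- bottle: square dark reagent bottle, white cap, 58x58x134 mm, about 0.32 kg. Origin: centre of its underside; z runs from underside to cap. Flat-sided body 0 to 95 mm along z, then a shoulder; round cap, 40 mm diameter, from 105 to 134 mm. At the start it lies on a flat side on the stage, cap away from the hinge (to stand -x within 0.3 rad)
- board (a joint): angle (rad) of the backing board about the hinge: 0 = lying flat (start), grows as it swings up, at most 1.4. White flat board 126 mm wide, reaching 135 mm from the hinge, 6 mm thick, about 0.25 kg, turning freely; it falls back to 0 when let go. At its free end a loop handle: a steel bar on two rods
- hinge (a point): middle of the hinge axis, 40 mm above the worktop; same axes as the stand, so the axis runs along y
- bar (a point): middle of the board's handle bar: round steel, 12 mm diameter, 92 mm free between its two rods, parallel to the hinge axis and 178 mm from it; its centre is 43 mm past the board's end edge, open above and below, 40 mm above the worktop while the board lies. The bar can turn between the fingers. Axes of the board: x from hinge to bar, y along the hinge
- clip (a joint): angle (rad) at which the index clip is set on the angle scale, counted like the board's: the board lines up when joint board = joint clip (0.7 to 1.1). Stiff friction; does not touch the board.
- clip_tip (a point): middle of the index clip, a dark 34 x 10 x 7 mm clip with a small thumb screw, on the scale at y = +79 mm of the stand and 109 mm from the hinge axis; x axis radially outward from the hinge
- glass_bottle: bystander: clear glass bottle with screw cap, 58 mm diameter, 126 mm high, standing beside the stand on the side of the angle scale; origin at the centre of its underside
- dropper: bystander: small brown dropper bottle, 36 mm diameter, 113 mm high, standing beside the stand on the side away from the scale; origin at the centre of its underside
- tall_bottle: bystander: glass bottle with screw cap, 70 mm diameter, 161 mm high, at the back; origin at the centre of its underside
- tape: bystander: tape dispenser 104 x 33 x 72 mm at the front left; origin at the centre of its underside
Mind the look-alikes: they are no part of the job. Leave any purple look-alike of the bottle alone.

How it is judged:
On the way:
1. the bottle stands upright on the stage, let go, while the board still lies down (angle between bottle's own z axis and vertical below 0.08 rad and x of bottle in the frame of stage between -0.051 and 0.051 m and y of bottle in the frame of stage between -0.045 and 0.045 m and z of bottle in the frame of stage below 0.005 m and contact force between the fingers and bottle below 0.1 N and linear speed of bottle below 0.03 m/s and value of joint board below 0.2 rad), for 0.2 s.
At the end, for the whole second after the job is handed in: the gripper's fingers still hold the board (more than 0.3 N), at rest and within 0.07 rad (4 degrees) of the index clip's angle; the bottle stands upright (within 0.08 rad) with its foot on the stage, touched by neither robot nor board (angle between the x axis of bar and the x axis of clip_tip, either way round below 0.07 rad and velocity of joint board between -0.05 and 0.05 rad/s and contact force between the fingers and board above 0.3 N and contact force between bottle and board below 0.05 N and contact force between the arm and bottle below 0.1 N and angle between bottle's own z axis and vertical below 0.08 rad and x of bottle in the frame of stage between -0.051 and 0.051 m and y of bottle in the frame of stage between -0.045 and 0.045 m and z of bottle in the frame of stage below 0.005 m and linear speed of bottle below 0.03 m/s); the arm keeps its last pose, push and grip.
It fails at once if the index clip is shifted (distance of clip_tip from where it was at the start of the episode above 0.006 m).
It fails at once if the board hits the bottle (contact force between bottle and board above 1 N).
It fails at once if another thing on the bench is disturbed (distance of any of glass_bottle, dropper, tall_bottle, tape from where it was at the start of the episode above 0.02 m).
It also fails if it takes over 61 s, if anything falls off the work surface, if the arm or the gripper's body presses on something with over 40 N, if the wrist force passes 120 N, or if a joint passes its speed limit or range.

## Robot

A 6-joint arm with a two-finger parallel gripper is mounted at the origin on the work surface; the furniture and walls round the work are solid. World frame = base frame: x ahead of the robot, y to its left, z up, the work surface at z = 0. Lengths are in m, angles in rad, forces in N, time in s.
With the tool pointing down it reaches from about 0.275 to 1 m from the base axis. Payload 8.4 kg.
Tool frame: the origin (TCP) lies between the finger pads; the fingertips stand 25 mm ahead of it and the grasp point (between the pads) lies 6 mm ahead of it; z points along the fingers, y is the line along which they close (so a half turn about z gives the same grasp; the last joint's range is limited). The gripper opens to 85 mm and grips with 20 to 120 N. Pads are 22 mm wide; open, the fingers measure 114 mm over their backs; the gripper's body (76 mm by 85 mm) begins 54 mm behind the grasp point. The pads swing forward as they close: fully open they stand 13 mm farther back than shut.
Start: joints at [-1.248, 0.353, 1.633, -0, 1.155, -0.002], TCP at [0.199, -0.592, 0.256] pointing down, gripper open.
Joint ranges: [-2.63, 2.63], [-0.92, 2.1], [0.06, 2.66], [-1.3, 4.44], [0, 2.69], [-3.02, 3.02]. Speed limits (rad/s): [2.22, 2.22, 2.79, 3.14, 3.14, 3.14].

## Interface

Orientations are given as a unit quaternion [w, x, y, z].
In Python, from rig import * gives the robot as it stands. The module is installed in compiled form; this text tells all that it offers.
- The arm moves only by the tool servo_tool, never from a script. Its argument "series" is a list of rows, each a list of 3 entries, a list of its own where there are three numbers: the shift along the tool's x, y, z in mm, then the turn about the tool's z in rad, then the opening, from -1 (shut) to 1 (fully open). A call has 1 to 20 rows; each row shifts and turns the commanded pose from where the row before left it, along the tool's axes as they then stand; what a row does not reach is not made up. A row lasts 1/10 s, in which the tool goes at most 50 mm and 8.59 degrees, less where a joint would pass 70% of its speed; a pose out of reach is approached as far as the arm can. A call is refused whole if a number of a shift passes 50 or a number of a turn 0.15, either way. A call with a gripper value outside its range is refused whole. The fingers move at their own pace and stop on an object; "squeeze" is the grip in N (left out, the last holds). Time passes only in rows, so rows that do not move let the fingers close. It gives the time, the measured TCP pose, the force, the opening and the grip force at its end, in the units of the state.
- state(): the state, without advancing time (a new reading comes with each control period).
- capture(name): name is "scene" or "top"; returns a dict with "image" (480x640x3 uint8, red, green, blue), "fov_y" (degrees; the focal length in pixels is half the picture's height over the tangent of half this angle, whatever the lens; pixels are square), "cx", "cy" (the principal point, pixels), "distortion" ([k1, k2, p1, p2, k3] as OpenCV has them; the pictures are not rectified), "R" (3x3) and "t" (3): a world point X has camera coordinates R X + t. Camera axes: x right, y down, z forward; pixel columns grow to the right and rows downward; lengths in m; the calibration is good to about 2 mm. A picture is of the moment at which its call begins. There is no depth.
- close_job(): hands the job in; it is judged then, once.
The state is a dict: "time_s": time; "q": joint angles; "dq": joint speeds; "joint_torque": joint torques, N m; "eef_pos": TCP position; "tcp_rot": TCP orientation; "ft_force": force on the tool from outside, world axes, zero at the start; "torque": the same for the moment, N m; "gripper_width": opening from 0.0 (shut) to 1.0 (fully open); "finger_force": force on a finger pad.
Only numpy, scipy, OpenCV 4.12 (cv2) and the standard library are available. Lean on these libraries where they do the work, as an engineer would, in place of code of your own. Each camera call takes 0.05 s, during which the arm holds its last target. There are 200 camera calls.

## Working session

There is one attempt and no reset: what is moved stays moved. The work goes in short steps, Python scripts to look and compute and a tool call to move; the robot and the scene stay as the last step left them, time stands still between calls to the robot, and variables do not carry over. Pictures are saved under pics/ and viewed, at most 11 in all, crops included, and the job is handed in when it is done.

Besides the shell and the picture viewer there is one more tool, called in YAML: its name, and indented under it one key for each argument. servo_tool: Moves the arm, as the interface text tells. Its arguments: {"type":"object","properties":{"series":{"type":"array","items":{"type":"array"}},"squeeze":{"type":"number"}},"required":["series"]}

```bash
mkdir -p pics
cat > h.py <<'E'
from rig import *
import numpy as np, cv2
def cam(n):
    c=capture(n); f=240/np.tan(np.radians(c['fov_y'])/2)
    c['K']=np.array([[f,0,c['cx']],[0,f,c['cy']],[0,0,1.]]); c['D']=np.array(c['distortion'],float)
    c['R']=np.array(c['R']); c['t']=np.array(c['t']); return c
def ray(c,p):
    u=cv2.undistortPoints(np.array([[p]],float),c['K'],c['D'])[0,0]
    return -c['R'].T@c['t'], c['R'].T@np.array([u[0],u[1],1])
def onz(c,p,z):
    o,d=ray(c,p); return o+d*(z-o[2])/d[2]
def tri(c1,p1,c2,p2):
    o1,d1=ray(c1,p1);o2,d2=ray(c2,p2)
    s=np.linalg.lstsq(np.c_[d1,-d2],o2-o1,rcond=None)[0]
    a=o1+d1*s[0];b=o2+d2*s[1]; return (a+b)/2,np.linalg.norm(a-b)
def proj(c,X):
    return cv2.projectPoints(np.array([X],float),cv2.Rodrigues(c['R'])[0],c['t'],c['K'],c['D'])[0][0,0]
E
python3 - <<'E'
from h import *
for n in('scene','top'):
    c=cam(n); cv2.imwrite(f'pics/{n}0.png',c['image'][:,:,::-1]); print(n,c['fov_y'],-c['R'].T@c['t'],c['R'][2])
print(state())
E
```

```text
scene 49.69992928805816 [1.31688636 0.12573526 0.65534231] [-0.81768857  0.00899014 -0.57559064]
top 52.01286690530071 [0.31714432 0.16706541 0.99629101] [ 0.17303978 -0.00646519 -0.98489362]
{'time_s': 0.1, 'q': array([-1.24835512e+00,  3.53582118e-01,  1.63406819e+00, -1.25381213e-05,
        1.15524170e+00, -2.40091047e-03]), 'dq': array([-4.32299033e-04,  3.03144791e-04, -1.45273839e-03,  1.68227383e-03,
       -9.34382775e-05,  8.73274956e-04]), 'joint_torque': array([-4.20753886e-04, -6.06360984e+01, -3.42820609e+01,  2.00637970e-05,
        4.05062281e-03, -5.82359121e-06]), 'eef_pos': array([ 0.19933914, -0.59192142,  0.25563113]), 'tcp_rot': array([-6.40460995e-04,  9.86838054e-01,  1.61710338e-01, -1.09178564e-04]), 'ft_force': array([-0.4683582 , -0.56861646,  0.09359655]), 'torque': array([ 0.02963274, -0.00161091, -0.00164969]), 'finger_force': 0.0, 'gripper_width': 1.00097207649865}
```

View pics/scene0.png

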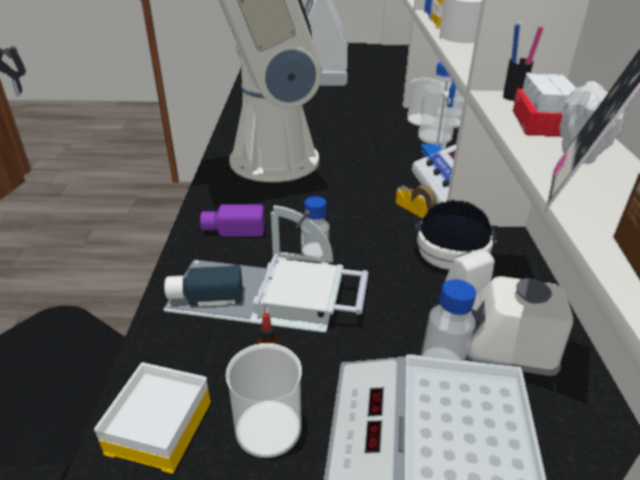

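View pics/top0.png

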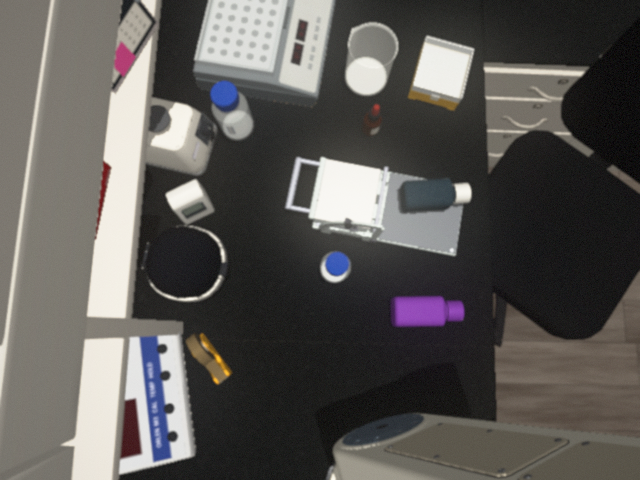

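Scene view (camera opposite the robot):
- The dark bottle lies at (212,285) with its cap at (176,287).
- The board is at (300,280), the handle bar at (362,290), and the scale at (300,230).

Top view:
- The bottle is at (428,195) with its cap at (461,193).
- The bar is at (291,185) and the hinge at (384,200).

Things that could be taken for the bottle: purple bottle, top (418,311); blue-cap glass bottle (335,265); dropper (373,120); tall bottle (230,110). I choose the dark one with the white cap, lying on the stage. Next I'll make a close crop of it.

Run:
```python
import cv2,numpy as np
a=cv2.imread('pics/top0.png')[145:265,280:480]; b=cv2.imread('pics/scene0.png')[195:335,160:380]
a=cv2.resize(a,(500,300),interpolation=cv2.INTER_CUBIC)   # 2.5x
a=cv2.resize(cv2.imread('pics/top0.png')[148:262,282:472],(0,0),fx=2.6,fy=2.6,interpolation=cv2.INTER_CUBIC)
b=cv2.resize(cv2.imread('pics/scene0.png')[203:331,160:375],(0,0),fx=2.3,fy=2.3,interpolation=cv2.INTER_CUBIC)
w=max(a.shape[1],b.shape[1]); p=lambda i:cv2.copyMakeBorder(i,0,0,0,w-i.shape[1],0)
o=np.vstack([p(a),p(b)]); print(o.shape,a.shape); cv2.imwrite('pics/crop0.png',o)
```

```text
(590, 494, 3) (296, 494, 3)
```

View pics/crop0.png

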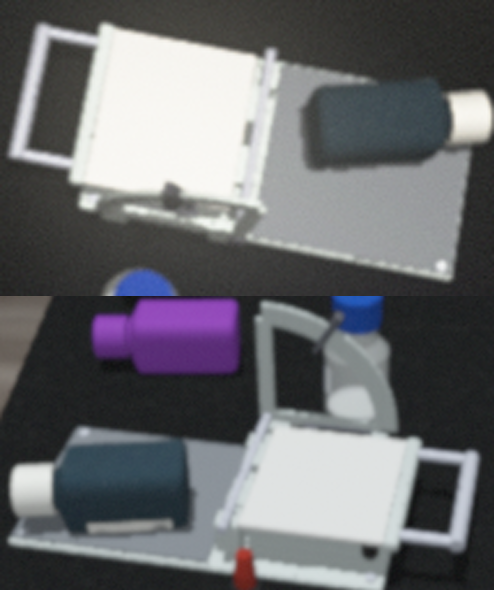

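The crop confirms the choice: a dark body with a white cap, lying on the grey stage, foot toward the hinge. The bar ends, base corners and clip (top view (348,223), scene view (303,219)) are clear, so I'll triangulate them.

Run:
```python
from h import *
T=cam('top');S=cam('scene')
pr=lambda n,a:print(n,np.round(a[0],4),round(a[1],4))
def blob(img,lo,hi,box):
    x0,y0,x1,y1=box; h=cv2.cvtColor(img,cv2.COLOR_RGB2HSV); m=np.zeros(h.shape[:2],np.uint8)
    m[y0:y1,x0:x1]=cv2.inRange(h,lo,hi)[y0:y1,x0:x1]
    m=cv2.morphologyEx(m,cv2.MORPH_OPEN,np.ones((3,3)))
    c=max(cv2.findContours(m,0,2)[0],key=cv2.contourArea); M=cv2.moments(c)
    return (M['m10']/M['m00'],M['m01']/M['m00']),cv2.minAreaRect(c)
W=((0,0,175),(179,60,255)); 
ct,rt=blob(T['image'],*W,(448,170,480,212)); cs,rs=blob(S['image'],*W,(158,265,190,305))
print('cap',ct,rt,cs,rs); pr('cap',tri(T,ct,S,cs))
D=((85,40,15),(125,255,110))
bt,rt=blob(T['image'],*D,(395,170,462,220)); bs,rs=blob(S['image'],*D,(175,255,250,315))
print('body',bt,rt,bs,rs); pr('body',tri(T,bt,S,bs))
for n,a,b in [('barA',(298.5,159.5),(358.7,310.4)),('barB',(288.5,207.6),(365.7,272.1)),('baseFar',(455.5,254.5),(194.8,261.3)),('brdA',(321.6,157.6),(329.6,311.3)),('brdB',(312,218),(341.7,265.6)),('clip',(347.8,223),(302.6,218.7))]: pr(n,tri(T,a,S,b))
print(onz(S,(165.2,310.4),.006))
for p in cv2.boxPoints(rt): print('bodycorner z.066',onz(T,p,.066).round(4))
print('capctr z.037',onz(T,ct,.045).round(4))
g=S['image'].copy()
```

```text
cap (462.881568627451, 192.06901960784313) ((463.0, 192.5), (17.0, 14.0), 90.0) (173.33614627285513, 284.3101265822785) ((173.5, 284.0), (16.0, 17.0), 90.0)
cap [ 0.5944 -0.137   0.0439] 0.0008
body (432.52139518158936, 192.27562028047464) ((430.5, 191.5), (25.0, 47.0), 90.0) (213.0404121863799, 283.8714157706093) ((212.1493377685547, 284.6357727050781), (39.1461181640625, 58.36244201660156), 87.27368927001953)
body [ 0.5913 -0.0702  0.0445] 0.0088
barA [0.6538 0.1965 0.0399] 0.0004
barB [0.5519 0.2142 0.0432] 0.0018
baseFar [ 0.4728 -0.1293  0.0037] 0.0024
brdA [0.6587 0.1478 0.0415] 0.0041
brdB [0.5322 0.1681 0.0429] 0.0044
clip [0.5049 0.0983 0.1309] 0.0062
[ 0.62265496 -0.1511969   0.006     ]
bodycorner z.066 [ 0.6111 -0.0191  0.066 ]
bodycorner z.066 [ 0.6141 -0.1125  0.066 ]
bodycorner z.066 [ 0.5632 -0.1113  0.066 ]
bodycorner z.066 [ 0.5603 -0.0188  0.066 ]
capctr z.037 [ 0.594  -0.1362  0.045 ]
```

servo_tool:
  series:
    - [[0,0,0],-0.145,1]
    - [[0,0,0],-0.145,1]
    - [[0,0,0],-0.145,1]
    - [[0,0,0],-0.145,1]
    - [[0,0,0],-0.145,1]
    - [[0,0,0],-0.145,1]
    - [[0,0,0],-0.145,1]
    - [[0,0,0],-0.145,1]
    - [[0,0,0],-0.145,1]
    - [[40,40,0],0,1]
    - [[40,40,0],0,1]
    - [[40,40,0],0,1]
    - [[40,40,0],0,1]
    - [[40,40,0],0,1]
    - [[40,40,0],0,1]
    - [[40,40,0],0,1]
    - [[40,40,0],0,1]
    - [[40,40,0],0,1]
    - [[40,40,0],0,1]
    - [[0,0,0],0,1]
  squeeze: 20

```text
time_s: 2.2
eef_pos: [0.5349, -0.2143, 0.2563]
tcp_rot: [0.0, 0.684, 0.729, 0.001]
ft_force: [-0.2, -0.1, -0.4]
gripper_width: 1.003
finger_force: 0.0
```

servo_tool:
  series:
    - [[24,21,20],0,1]
    - [[24,21,20],0,1]
    - [[24,22,20],0,1]
    - [[0,0,40],0,1]
    - [[0,0,40],0,1]
    - [[0,0,30],0,1]
    - [[0,0,20],0,1]
    - [[0,0,0],0,1]

```text
time_s: 3.0
eef_pos: [0.5888, -0.1427, 0.0632]
tcp_rot: [-0.002, 0.686, 0.728, -0.001]
ft_force: [-0.5, 0.1, 0.5]
gripper_width: 1.002
finger_force: 0.0
```

Run:
```python
from h import *
s=state();print(s['eef_pos'],s['ft_force'])
T=cam('top');S=cam('scene')
a=cv2.resize(T['image'][120:270,370:530],(0,0),fx=2.5,fy=2.5); b=cv2.resize(S['image'][180:330,120:280],(0,0),fx=2.5,fy=2.5)
cv2.imwrite('pics/g1.png',np.hstack([a,b])[:,:,::-1])
```

```text
[ 0.58877723 -0.14266955  0.06322168] [-0.49788798  0.06885936  0.51486673]
```

View pics/g1.png

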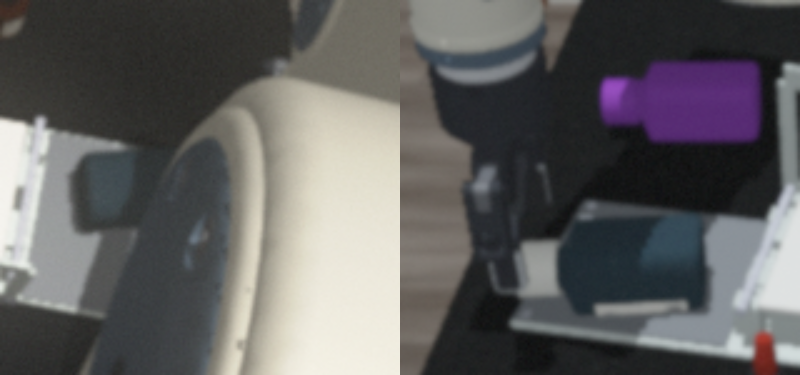

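Scene half: the fingers straddle the end of the cap, with the near finger around (507,240) in the picture and the cap visible from 525 to 562. I'll move a little toward the body, go down and close.

servo_tool:
  series:
    - [[6,5,10],0,1]
    - [[1,1,10],0,1]
    - [[0,0,1],0,1]
    - [[0,0,0],0,-1]
    - [[0,0,0],0,-1]
    - [[0,0,0],0,-1]
    - [[0,0,0],0,-1]
    - [[0,0,0],0,-1]
    - [[0,0,0],0,-1]
    - [[0,0,0],0,-1]
  squeeze: 20

```text
time_s: 4.1
eef_pos: [0.5969, -0.1357, 0.0455]
tcp_rot: [0.0, 0.686, 0.728, 0.0]
ft_force: [-1.6, -0.8, 4.3]
gripper_width: 0.468
finger_force: 19.8
```

servo_tool:
  series:
    - [[-16,0,0],0,-1]
    - [[-16,0,0],0,-1]
    - [[-16,0,0],0,-1]
    - [[-16,0,0],0,-1]
    - [[-16,0,0],0,-1]
    - [[0,0,0],0,-1]
    - [[3,0,-10],0,-1]
    - [[4,0,-10],0,-1]
    - [[5,0,-10],0,-1]
    - [[5,0,-9],0,-1]
    - [[6,0,-9],0,-1]
    - [[7,0,-8],0,-1]
    - [[8,0,-7],0,-1]
    - [[8,0,-7],0,-1]
    - [[0,0,0],0,-1]
    - [[0,0,0],0,-1]

```text
time_s: 5.7
eef_pos: [0.5988, -0.1693, 0.1154]
tcp_rot: [0.0, 0.686, 0.728, -0.0]
ft_force: [-0.4, 0.5, -3.3]
gripper_width: 0.461
finger_force: 21.1
```

Run:
```python
from h import *
T=cam('top');S=cam('scene')
a=cv2.resize(T['image'][120:270,370:530],(0,0),fx=2.5,fy=2.5); b=cv2.resize(S['image'][180:330,120:280],(0,0),fx=2.5,fy=2.5)
cv2.imwrite('pics/g2.png',np.hstack([a,b])[:,:,::-1])
```

```text
(no output)
```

View pics/g2.png

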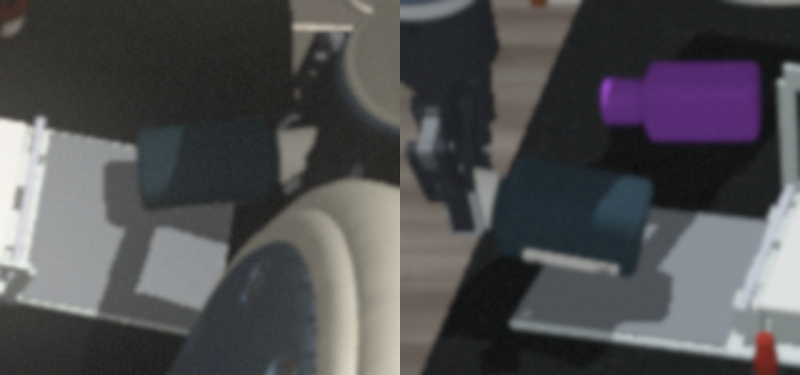

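The left half shows the body over the stage. The right half shows the bottle tilted only about 15° with its foot in the air, so the grip holds it nearly rigid. I'll ease the opening toward the cap's width, so the grip force drops enough for it to pivot under its own weight.

servo_tool:
  series:
    - [[10,0,0],0,-0.3]
    - [[10,0,0],0,-0.2]
    - [[10,0,0],0,-0.15]
    - [[0,0,0],0,-0.12]
    - [[0,0,0],0,-0.12]
  squeeze: 20

```text
time_s: 6.3
eef_pos: [0.5971, -0.139, 0.1153]
tcp_rot: [0.0, 0.686, 0.728, -0.0]
ft_force: [0.6, 0.0, -2.4]
gripper_width: 0.459
finger_force: 21.1
```

servo_tool:
  series:
    - [[0,0,0],0,-0.1]
    - [[0,0,0],0,-0.1]

```text
time_s: 6.5
eef_pos: [0.5971, -0.1398, 0.1153]
tcp_rot: [0.0, 0.686, 0.728, 0.0]
ft_force: [-0.2, 0.3, -3.2]
gripper_width: 0.462
finger_force: 21.1
```

servo_tool:
  series:
    - [[0,0,0],0,-0.09]
    - [[0,0,0],0,-0.09]

```text
time_s: 6.7
eef_pos: [0.597, -0.1398, 0.1153]
tcp_rot: [0.0, 0.686, 0.728, 0.0]
ft_force: [0.6, 0.9, -2.6]
gripper_width: 0.46
finger_force: 21.1
```

servo_tool:
  series:
    - [[0,0,0],0,-0.08]
    - [[0,0,0],0,-0.08]

```text
time_s: 6.9
eef_pos: [0.597, -0.1396, 0.1153]
tcp_rot: [-0.0, 0.686, 0.728, 0.0]
ft_force: [0.0, -0.6, -2.6]
gripper_width: 0.46
finger_force: 16.1
```

servo_tool:
  series:
    - [[0,0,0],0,-0.075]

```text
time_s: 7.0
eef_pos: [0.5971, -0.1397, 0.1154]
tcp_rot: [0.0, 0.686, 0.728, -0.0]
ft_force: [-0.4, -0.0, -1.1]
gripper_width: 0.461
finger_force: 10.0
```

Run:
```python
from h import *
s=state();print(s['finger_force'],s['gripper_width'],s['torque'],s['ft_force'])
S=cam('scene');h=cv2.cvtColor(S['image'],cv2.COLOR_RGB2HSV)
m=cv2.inRange(h,(85,60,15),(125,255,140));m[:,:150]=0;m[:,250:]=0;m[:230]=0;m[330:]=0
print(cv2.minAreaRect(max(cv2.findContours(m,0,2)[0],key=cv2.contourArea)))
```

```text
10.029042419919278 0.461082453250679 [-0.06395878  0.13755494 -0.01692228] [-0.44759703 -0.0279713  -1.06834732]
((200.89999389648438, 277.7000427246094), (58.58498001098633, 41.59086608886719), 26.56505012512207)
```

The grip force is now adjustable (10 N) and the bottle has started to pivot, to about 27°. I'll raise slightly and let it swing.

servo_tool:
  series:
    - [[0,0,-5],0,-0.075]
    - [[0,0,-5],0,-0.075]
    - [[0,0,-5],0,-0.075]
    - [[0,0,-5],0,-0.075]
    - [[0,0,-5],0,-0.075]
    - [[0,0,-5],0,-0.075]
    - [[0,0,0],0,-0.075]

```text
time_s: 7.75
eef_pos: [0.5975, -0.1396, 0.1462]
tcp_rot: [0.001, 0.686, 0.728, 0.0]
ft_force: [0.1, -0.3, -2.2]
gripper_width: 0.459
finger_force: 9.9
```

```bash
cat >> h.py <<'E'
def look(name):
    s=state();print(s['finger_force'],s['gripper_width'],s['eef_pos'],s['ft_force'])
    S=cam('scene');h=cv2.cvtColor(S['image'],cv2.COLOR_RGB2HSV)
    m=cv2.inRange(h,(85,60,15),(125,255,140));m[:,:150]=0;m[:,250:]=0;m[:200]=0;m[330:]=0
    print(cv2.minAreaRect(max(cv2.findContours(m,0,2)[0],key=cv2.contourArea)))
    T=cam('top')
    a=cv2.resize(T['image'][120:270,370:530],(0,0),fx=2.5,fy=2.5); b=cv2.resize(S['image'][180:330,120:280],(0,0),fx=2.5,fy=2.5)
    cv2.imwrite(name,np.hstack([a,b])[:,:,::-1])
E
python3 -c "
from h import *
look('pics/g3.png')"
```

```text
9.930736806236382 0.4594125847629415 [ 0.59746486 -0.13964962  0.14621119] [ 0.10516794 -0.30764141 -2.21480441]
((189.5, 273.5), (57.982749938964844, 41.01219177246094), 45.0)
```

servo_tool:
  series:
    - [[8,0,0],0,-0.072]
    - [[8,0,0],0,-0.072]
    - [[6,0,0],0,-0.072]
    - [[0,0,0],0,-0.072]
    - [[0,0,0],0,-0.072]

```text
time_s: 8.35
eef_pos: [0.5957, -0.1172, 0.1452]
tcp_rot: [-0.0, 0.686, 0.728, -0.0]
ft_force: [-0.5, 0.9, -2.6]
gripper_width: 0.465
finger_force: 5.5
```

```bash
python3 -c "
from h import *
look('pics/g4.png')"
```

```text
5.5190639197826385 0.4654589010361957 [ 0.59571052 -0.11721648  0.14523649] [-0.51610502  0.8790398  -2.5820476 ]
((181.73532104492188, 279.94122314453125), (56.510799407958984, 37.83555603027344), 75.96376037597656)
```

View pics/g4.png

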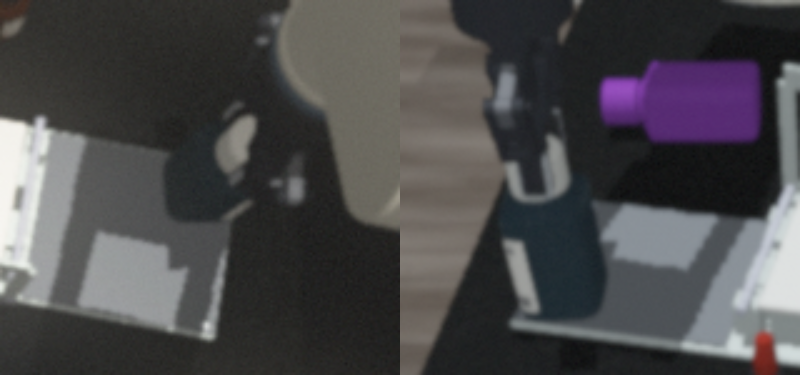

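Now it's about 14° from upright, with the foot just over the stage edge. I'll firm the grip, raise and shift it over the stage, then lower to contact.

servo_tool:
  series:
    - [[0,0,-5],0,-0.085]
    - [[0,0,-5],0,-0.085]
    - [[0,0,-5],0,-0.085]
    - [[4,-6,0],0,-0.085]
    - [[5,-9,0],0,-0.085]
    - [[5,-9,0],0,-0.085]
    - [[5,-9,0],0,-0.085]
    - [[0,0,0],0,-0.085]
    - [[0,0,5],0,-0.085]
    - [[0,0,5],0,-0.085]
    - [[0,0,5],0,-0.085]
    - [[0,0,0],0,-0.085]

```text
time_s: 9.65
eef_pos: [0.5612, -0.1006, 0.1441]
tcp_rot: [-0.001, 0.686, 0.728, -0.0]
ft_force: [-0.1, -0.3, -2.6]
gripper_width: 0.465
finger_force: 14.6
```

servo_tool:
  series:
    - [[0,0,3],0,-0.085]
    - [[0,0,0],0,-0.085]

```text
time_s: 9.85
eef_pos: [0.5627, -0.1006, 0.1433]
tcp_rot: [0.001, 0.686, 0.728, 0.001]
ft_force: [-0.6, 1.5, 5.3]
gripper_width: 0.461
finger_force: 16.0
```

servo_tool:
  series:
    - [[0,0,3],0,-0.085]
    - [[0,0,0],0,-0.085]

```text
time_s: 10.05
eef_pos: [0.5631, -0.1006, 0.1414]
tcp_rot: [0.001, 0.686, 0.728, 0.001]
ft_force: [-3.6, 2.4, 14.7]
gripper_width: 0.459
finger_force: 18.5
```

Foot contact came at TCP z ≈ 0.143. Now I'll ease the grip and arc the cap toward the hinge over the foot's edge.

servo_tool:
  series:
    - [[0,0,-2],0,-0.08]
    - [[3,0,0],0,-0.077]
    - [[3,0,0],0,-0.077]
    - [[3,0,0],0,-0.077]
    - [[3,0,0],0,-0.077]
    - [[3,0,0],0,-0.077]
    - [[3,0,0.5],0,-0.077]
    - [[3,0,0.5],0,-0.077]
    - [[0,0,0],0,-0.077]

```text
time_s: 10.95
eef_pos: [0.5614, -0.0794, 0.1414]
tcp_rot: [0.001, 0.686, 0.728, 0.001]
ft_force: [-0.3, -2.8, 9.4]
gripper_width: 0.462
finger_force: 14.8
```

```bash
python3 -c "
from h import *
look('pics/g5.png')"
```

```text
14.840999990701675 0.4615426669437176 [ 0.56144392 -0.07944546  0.14143162] [-0.30171819 -2.78920501  9.39374172]
((201.07745361328125, 268.1614990234375), (54.47906494140625, 34.85595703125), 86.18592071533203)
```

servo_tool:
  series:
    - [[3,0,0],0,-0.077]
    - [[3,0,0],0,-0.077]
    - [[2,0,0],0,-0.075]
    - [[0,0,0],0,-0.072]
    - [[0,0,0],0,-0.07]
    - [[0,0,0],0,-0.07]

```text
time_s: 11.65
eef_pos: [0.5609, -0.0715, 0.1412]
tcp_rot: [0.001, 0.686, 0.728, 0.001]
ft_force: [0.6, -1.1, 7.2]
gripper_width: 0.465
finger_force: 7.3
```

```bash
python3 -c "
from h import *
look('pics/g6.png')"
```

```text
7.306378483772278 0.465397392893342 [ 0.56088171 -0.0714816   0.14120296] [ 0.63649662 -1.13893242  7.21049355]
((201.35179138183594, 267.22344970703125), (34.390323638916016, 54.678619384765625), 3.814074993133545)
```

View pics/g6.png

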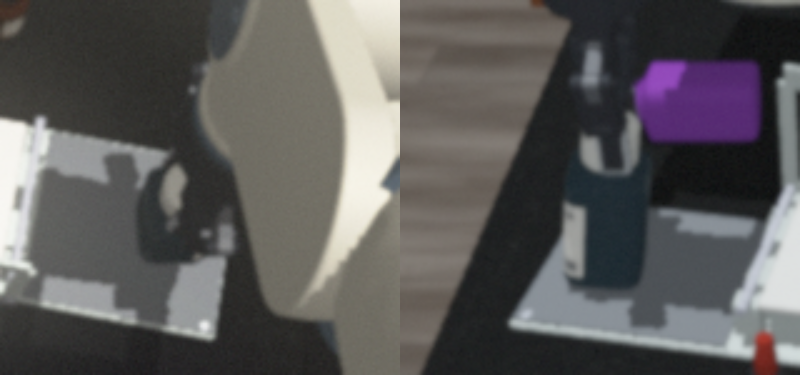

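The bottle appears upright, with its foot on the stage well inside the edges. Releasing gently.

servo_tool:
  series:
    - [[0,0,0],0,-0.06]
    - [[0,0,0],0,-0.04]
    - [[0,0,0],0,0.0]
    - [[0,0,0],0,0.15]
    - [[0,0,0],0,0.3]
    - [[0,0,0],0,0.5]
    - [[0,0,0],0,0.5]
    - [[0,0,-10],0,0.5]
    - [[0,0,-20],0,0.5]
    - [[0,0,-30],0,0.5]
    - [[0,0,-40],0,0.5]
    - [[0,0,-30],0,0.5]
    - [[0,0,0],0,0]

```text
time_s: 13.05
eef_pos: [0.5623, -0.0719, 0.2757]
tcp_rot: [0.003, 0.686, 0.728, 0.002]
ft_force: [-0.5, 0.0, 0.4]
gripper_width: 0.592
finger_force: 0.0
```

Run:
```python
from h import *
look('pics/g7.png'); T=cam('top'); S=cam('scene')
R=lambda z:None
xs=np.array([.157,.988]);ys=np.array([-.988,.157])
for z0 in (.008,.142):
  for c,n in((S,'S'),): print(z0,[proj(c,[.5609+dx,-.0715+dy,z0]).round(1) for dx,dy in((0,0),(.029,-.029),(.029,.029))])
print('vertical tilt in scene px/134mm',proj(S,[.561,-.0715,.142])-proj(S,[.561,-.0715,.008]))
```

```text
0.0 0.592468652169938 [ 0.56230572 -0.0719271   0.27572568] [-0.51466299  0.04001934  0.37794184]
((200.843994140625, 268.8919982910156), (55.72282028198242, 34.07767868041992), 79.69515228271484)
0.008 [array([214.9, 287.8]), array([196.7, 297.8]), array([227.8, 298.2])]
0.142 [array([206.8, 229.7]), array([186.8, 238.9]), array([220.6, 239.3])]
vertical tilt in scene px/134mm [ -8.07837076 -58.17741226]
```

View pics/g7.png

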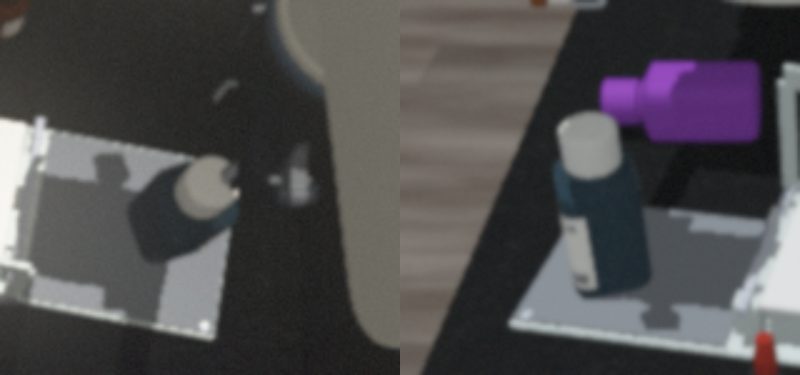

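It stands free on the stage: cap top at about (195,229) in scene pixels and (453,195) in top pixels. A numerical check of the cap's place and height against the foot:

Run:
```python
from h import *
T=cam('top');S=cam('scene')
X,e=tri(T,(452.8,193.8),S,(194.8,230)); print('captop',X.round(4),round(e,4))
# foot bottom corners seen in scene crop
for p in((597-400,296),(650-400,281),(573-400,284)): print('foot',onz(S,(120+p[0]/2.5,180+p[1]/2.5),.008).round(4))
r=X[:2]-[.575,.030]; print('cap stand', .157*r[0]+.988*r[1], -.988*r[0]+.157*r[1])
```

```text
captop [ 0.5625 -0.0897  0.1415] 0.0053
foot [ 0.5915 -0.0962  0.008 ]
foot [ 0.5739 -0.0596  0.008 ]
foot [ 0.5783 -0.1168  0.008 ]
cap stand -0.1202329743291358 -0.0064859838982210625
```

The cap top measures z = 0.1415, against 0.142 if upright, and sits at stage x ≈ −0.03, y ≈ 0. It is upright and well placed. Next is the bar.

servo_tool:
  series:
    - [[0,0,0],-0.15,0]
    - [[0,0,0],-0.15,0]
    - [[0,0,0],-0.15,0]
    - [[0,0,0],-0.15,0]
    - [[0,0,0],-0.15,0]
    - [[0,0,0],-0.15,-0.3]
    - [[0,0,0],-0.15,-0.3]
    - [[0,0,0],-0.15,-0.3]
    - [[0,0,0],-0.15,-0.3]
    - [[0,35,0],0,-0.3]
    - [[0,35,0],0,-0.3]
    - [[0,35,0],0,-0.3]
    - [[0,35,0],0,-0.3]
    - [[0,35,0],0,-0.3]
    - [[0,35,0],0,-0.3]
    - [[0,35,0],0,-0.3]
    - [[0,35,0],0,-0.3]
    - [[0,0,0],0,-0.3]

```text
time_s: 15.15
eef_pos: [0.605, 0.2084, 0.2689]
tcp_rot: [-0.001, 0.079, 0.997, 0.0]
ft_force: [0.3, -0.3, -0.6]
gripper_width: 0.35
finger_force: 0.0
```

servo_tool:
  series:
    - [[1,-3,30],0,-0.3]
    - [[0,0,40],0,-0.3]
    - [[0,0,40],0,-0.3]
    - [[0,0,40],0,-0.3]
    - [[0,0,20],0,-0.3]
    - [[0,0,10],0,-0.3]
    - [[0,0,0],0,-0.3]

```text
time_s: 15.85
eef_pos: [0.6025, 0.2011, 0.0886]
tcp_rot: [-0.001, 0.081, 0.997, -0.001]
ft_force: [-0.7, -0.1, 1.3]
gripper_width: 0.347
finger_force: 0.0
```

Run:
```python
from h import *
print(state()['eef_pos'],state()['ft_force'])
T=cam('top');S=cam('scene')
a=cv2.resize(T['image'][120:280,270:480],(0,0),fx=1.9,fy=1.9); b=cv2.resize(S['image'][170:330,170:380],(0,0),fx=1.9,fy=1.9)
cv2.imwrite('pics/b1.png',np.hstack([a,b])[:,:,::-1])
```

```text
[0.60253933 0.2011328  0.08861477] [-0.71703134 -0.12295997  1.3361116 ]
```

View pics/b1.png

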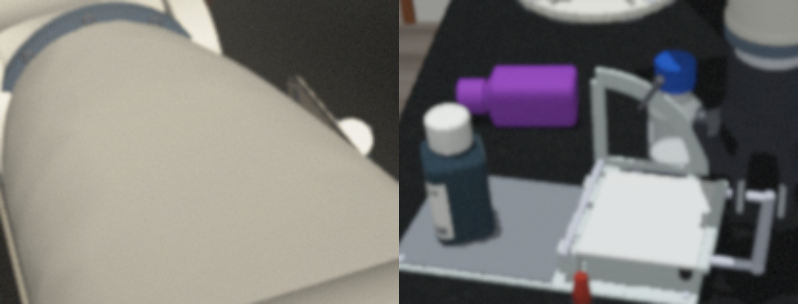

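In the right half the bottle stands upright on the stage. The two fingertips at (742,197) and (780,199) straddle the bar's line. I'll correct 4 mm outward and go down.

servo_tool:
  series:
    - [[0,4,10],0,-0.3]
    - [[0,0,12],0,-0.3]
    - [[0,0,12],0,-0.3]
    - [[0,0,8],0,-0.3]
    - [[0,0,0],0,-0.3]

```text
time_s: 16.45
eef_pos: [0.6031, 0.2055, 0.0465]
tcp_rot: [-0.001, 0.081, 0.997, -0.001]
ft_force: [-0.6, 0.1, -0.6]
gripper_width: 0.352
finger_force: 0.0
```

servo_tool:
  series:
    - [[0,0,0],0,-1]
    - [[0,0,0],0,-1]
    - [[0,0,0],0,-1]
    - [[0,0,0],0,-1]
    - [[0,0,0],0,-1]
  squeeze: 30

```text
time_s: 16.95
eef_pos: [0.6041, 0.2054, 0.0484]
tcp_rot: [-0.0, 0.081, 0.997, -0.0]
ft_force: [0.5, -6.5, -1.8]
gripper_width: 0.125
finger_force: 29.3
```

Bar gripped (about 10.6 mm). Now I'll measure the clip angle by casting rays from both views onto the scale's plane.

Run:
```python
from h import *
S=cam('scene');T=cam('top')
H=np.array([.575,.030,.040]);xs=np.array([.157,.988,0]);ys=np.array([-.988,.157,0])
def ang(c,p,y):
    o,d=ray(c,p); n=ys; s=((H+y*ys-o)@n)/(d@n); r=o+d*s-H; return np.array([r@xs,r[2],np.hypot(r@xs,r[2]),np.arctan2(r[2],r@xs)])
for nm,c,box in(('scene',S,(294,208,312,230)),('top',T,(340,216,356,230))):
    im=cv2.imread(f'pics/{nm}0.png'); g=cv2.cvtColor(im,cv2.COLOR_BGR2GRAY)
    x0,y0,x1,y1=box; print(nm); print(g[y0:y1,x0:x1])
print([ang(S,p,.075).round(3) for p in((302.6,218.7),(297,226.5),(309.1,211.3))],ang(T,(347.8,223),.079).round(3))
for a in(.8,.9,1.,1.1):
  for r in(.092,.109,.126): print(a,r,*[proj(c,H+.079*ys+r*(np.cos(a)*xs+np.sin(a)*np.array([0,0,1]))).round(1) for c in(S,T)])
```

```text
scene
[[ 42  35  32  32  32  33  32  36  34  37  43  50  55  53  55  52  56  56]
 [ 76  55  41  35  33  31  30  34  32  33  42  55  67  69  63  58  53  56]
 [129 102  78  53  42  33  33  34  34  39  47  69  85  88  82  69  58  54]
 [161 145 126 101  76  58  47  40  39  42  53  79  96  99  91  76  61  55]
 [162 162 156 143 127 111  89  63  47  49  64  80  93  96  91  74  59  56]
 [148 154 157 155 155 151 132 103  76  65  71  77  79  84  80  66  56  57]
 [139 142 145 149 156 159 155 139 112  85  75  73  69  69  65  56  55  56]
 [136 136 137 139 144 151 153 150 130  99  76  69  65  63  56  56  55  55]
 [136 137 136 136 138 140 143 139 123  93  74  70  69  63  59  56  57  55]
 [136 135 134 135 136 135 131 119 102  81  74  82  88  85  73  68  60  59]
 [135 136 136 136 135 131 121 101  83  76  84 101 111 110 102  92  87  77]
 [131 135 134 134 133 124 106  85  76  80 100 118 126 126 122 122 124 115]
 [114 124 130 132 126 110  91  76  77  96 115 129 133 133 134 143 154 151]
 [ 85 100 113 118 112  94  80  77  89 111 128 133 135 135 137 147 162 166]
 [ 53  68  84  94  91  82  76  85 104 123 13
[... 1393 characters left out ...]
8  98  96  97 107 112 115 109 106 111]
 [205 208 201 190 184 173 165 155 147 129 119 119 123 124 121 123]]
[array([0.054, 0.094, 0.109, 1.048]), array([0.043, 0.075, 0.087, 1.049]), array([0.067, 0.112, 0.13 , 1.033])] [0.059 0.085 0.103 0.961]
0.8 0.092 [308.3 230.6] [344.4 224.6]
0.8 0.109 [314.5 225.8] [338.5 222.1]
0.8 0.126 [320.8 221. ] [332.4 219.5]
0.9 0.092 [304.6 227.5] [348.3 224.7]
0.9 0.109 [310.2 222.2] [343.2 222.1]
0.9 0.126 [315.8 216.7] [337.9 219.4]
1.0 0.092 [300.7 224.8] [352.6 224.8]
1.0 0.109 [305.5 218.9] [348.3 222.2]
1.0 0.126 [310.3 212.8] [343.8 219.6]
1.1 0.092 [296.5 222.3] [357.2 225.1]
1.1 0.109 [300.5 215.9] [353.7 222.5]
1.1 0.126 [304.5 209.4] [350.2 219.9]
```

Run:
```python
from h import *
S=cam('scene')
H=np.array([.575,.030,.040]);xs=np.array([.157,.988,0]);ys=np.array([-.988,.157,0]);z=np.array([0,0,1.])
g=cv2.cvtColor(cv2.imread('pics/scene0.png'),cv2.COLOR_BGR2GRAY).astype(float)
# outer & inner band edges along radial image directions
for a in(.2,.3,.4,.5,.6,.7,.8,1.2,1.3,1.4,1.5):
    rs=np.arange(.08,.126,.0005)
    P=np.array([proj(S,H+.077*ys+r*(np.cos(a)*xs+np.sin(a)*z)) for r in rs],np.float32)
    v=cv2.remap(g,P[None,:,0].copy(),P[None,:,1].copy(),1)[0].ravel() if 0 else np.array([cv2.getRectSubPix(g.astype(np.uint8),(1,1),(float(x),float(y)))[0,0] for x,y in P],float)
    d=np.gradient(cv2.GaussianBlur(v[:,None],(0,0),3).ravel())
    print(a,'in',rs[10:50][d[10:50].argmax()].round(4),d[10:50].max().round(1),'out',rs[40:][d[40:].argmin()].round(4),d[40:].min().round(1))
for r in (.098,.105,.109,.116,.120):
    A=np.arange(.85,1.25,.005)
    v=np.array([cv2.getRectSubPix(g.astype(np.uint8),(1,1),tuple(map(float,proj(S,H+.075*ys+r*(np.cos(a)*xs+np.sin(a)*z)))))[0,0] for a in A],float)
    w=np.clip(110-v,0,None); print(r,v[::4].astype(int),'dark centroid',(w@A/w.sum()).round(3) if w.sum() else None)
```

```text
0.2 in 0.103 -0.0 out 0.113 -8.0
0.3 in 0.1045 0.1 out 0.1135 -7.9
0.4 in 0.1045 -0.1 out 0.1145 -8.1
0.5 in 0.1045 0.2 out 0.1165 -7.0
0.6 in 0.093 0.2 out 0.123 -4.6
0.7 in 0.0875 0.3 out 0.117 -0.5
0.8 in 0.0885 1.3 out 0.116 -2.5
1.2 in 0.0935 6.7 out 0.117 -10.0
1.3 in 0.0935 6.8 out 0.1175 -10.4
1.4 in 0.0935 6.7 out 0.1175 -10.2
1.5 in 0.0945 2.7 out 0.118 -9.9
0.098 [138 137 136 137 138 136 136 130 114  92  78  84 102 118 122 124 122 123
 121 121] dark centroid 1.055
0.105 [136 136 135 135 135 135 135 132 120  94  77  89 115 131 135 135 135 136
 136 136] dark centroid 1.052
0.109 [139 140 140 139 139 136 135 132 120  93  79  92 119 135 138 138 137 138
 139 139] dark centroid 1.05
0.116 [153 154 154 154 152 130 110 102  91  78  72  90 117 136 143 149 141 144
 146 154] dark centroid 1.037
0.12 [134 132 121 105  91  76  66  62  60  64  69  74  68  62  63  66  60  60
  65  67] dark centroid 1.091
```

Scale edges agree with the stand pose within about 1 mm. The clip reads about 1.04 rad from the scene view and about 1.0 from both views. I'll aim for 1.03, then compare the board's edge with the clip in the same picture. Swinging along the 178 mm arc.

servo_tool:
  series:
    - [[0,0,-9],0,-1]
    - [[0,-1,-9],0,-1]
    - [[0,-1,-9],0,-1]
    - [[0,-2,-9],0,-1]
    - [[0,-2,-9],0,-1]
    - [[0,-2,-8],0,-1]
    - [[0,-3,-8],0,-1]
    - [[0,-3,-9],0,-1]
    - [[0,-4,-8],0,-1]
    - [[0,-4,-8],0,-1]
    - [[0,-4,-8],0,-1]
    - [[0,-5,-7],0,-1]
    - [[0,-5,-7],0,-1]
    - [[0,-6,-7],0,-1]
    - [[0,-6,-7],0,-1]
    - [[0,-6,-6],0,-1]
    - [[0,0,0],0,-1]

```text
time_s: 18.8
eef_pos: [0.5954, 0.1534, 0.1782]
tcp_rot: [0.0, 0.081, 0.997, 0.001]
ft_force: [-5.9, 8.6, 3.4]
gripper_width: 0.126
finger_force: 29.6
```

servo_tool:
  series:
    - [[0,-5,-5],0,-1]
    - [[0,-6,-4],0,-1]
    - [[0,-6,-4],0,-1]
    - [[0,-5,-4],0,-1]
    - [[0,-5,-3],0,-1]
    - [[0,-5,-2],0,-1]
    - [[0,0,0],0,-1]
    - [[0,0,0],0,-1]

```text
time_s: 19.6
eef_pos: [0.591, 0.1236, 0.2015]
tcp_rot: [0.001, 0.081, 0.997, 0.003]
ft_force: [-8.7, 14.0, 16.5]
gripper_width: 0.122
finger_force: 31.2
```

Run:
```python
from h import *
T=cam('top');S=cam('scene')
a=cv2.resize(T['image'][120:280,270:480],(0,0),fx=1.6,fy=1.6); b=cv2.resize(S['image'][150:330,180:340],(0,0),fx=2.8,fy=2.8)
a=cv2.copyMakeBorder(a,0,b.shape[0]-a.shape[0],0,0,0); o=np.hstack([a,b]);print(o.shape,a.shape)
cv2.imwrite('pics/f1.png',o[:,:,::-1]); cv2.imwrite('pics/f1s.png',S['image'][:,:,::-1])
```

```text
(504, 784, 3) (504, 336, 3)
```

View pics/f1.png

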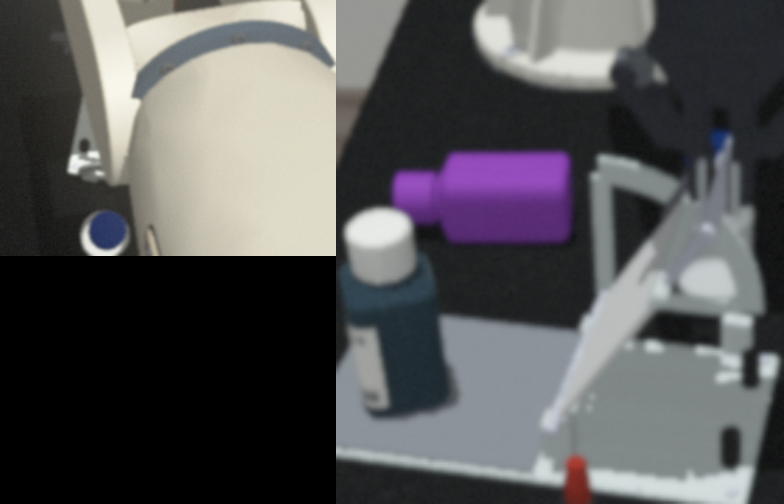

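The scene part shows the board raised, its near edge from (548,420) to (657,287), and the bottle upright and untouched with a clear gap. Kinematics give about 1.02 rad. The tool is being pushed outward with about 20 N, so I'll relax it a little.

servo_tool:
  series:
    - [[1,1,-1],0,-1]
    - [[0,0,0],0,-1]

```text
time_s: 19.9
eef_pos: [0.5909, 0.1237, 0.2017]
tcp_rot: [0.002, 0.081, 0.997, 0.002]
ft_force: [-2.4, 8.2, 9.4]
gripper_width: 0.125
finger_force: 30.5
```

servo_tool:
  series:
    - [[1,0,-1],0,-1]
    - [[0,0,0],0,-1]
    - [[0,0,0],0,-1]

```text
time_s: 20.2
eef_pos: [0.5906, 0.1231, 0.2021]
tcp_rot: [0.003, 0.081, 0.997, 0.001]
ft_force: [2.8, 5.3, 7.2]
gripper_width: 0.123
finger_force: 30.3
```

Run:
```python
from h import *
S=cam('scene'); cv2.imwrite('pics/f2s.png',S['image'][:,:,::-1])
H=np.array([.575,.030,.040]);xs=np.array([.157,.988,0]);ys=np.array([-.988,.157,0]);z=np.array([0,0,1.])
g=cv2.GaussianBlur(cv2.cvtColor(S['image'],cv2.COLOR_RGB2GRAY),(0,0),.6)
# board near edge strip, plane y_s=-63: find bright band normal to the board for several radii
for r in(.05,.07,.09,.11,.125):
    A=np.arange(.7,1.35,.01)
    v=np.array([cv2.getRectSubPix(g,(1,1),tuple(map(float,proj(S,H-.063*ys+r*(np.cos(a)*xs+np.sin(a)*z)))))[0,0] for a in A],float)
    print(r,v[::2].astype(int))
e=state()['eef_pos']+np.array([0,0,-.006]);d=e-H;print(d@xs,d@ys,d[2],np.hypot(d@xs,d[2]),np.arctan2(d[2],d@xs),state()['ft_force'])
```

```text
0.05 [133 133 133 132 132 132 132 132 132 132 133 133 133 134 135 139 144 151
 159 167 175 181 185 187 188 189 189 189 190 191 190 185 178]
0.07 [132 132 133 133 133 133 132 131 132 132 133 133 133 134 135 139 146 156
 168 178 185 187 188 188 188 189 190 191 193 192 184 170 157]
0.09 [133 132 133 133 134 133 134 135 136 135 132 133 141 157 169 169 163 165
 176 185 188 188 189 189 189 189 189 190 193 197 193 164 107]
0.11 [130 129 127 120 108  87  61  40  28  28  30  32  33  35  49  89 134 165
 181 187 188 189 189 188 189 189 188 190 186 148  81  40  33]
0.125 [103  54  28  26  26  23  20  19  21  21  23  31  43  64  93 120 140 158
 176 187 188 189 188 188 188 187 173 150 138 135 124  86  46]
0.09439177330408272 -0.0008679414856875324 0.15613596220101275 0.18245066609888116 1.027038997315344 [3.5151632  5.36515911 6.55928842]
```

Forces are low now. For a direct comparison I'll sample the board's far edge (y=+63) and the clip (y=+75) in the same scene picture.

Run:
```python
from h import *
S=cam('scene')
H=np.array([.575,.030,.040]);xs=np.array([.157,.988,0]);ys=np.array([-.988,.157,0]);z=np.array([0,0,1.])
for nm in('f2s','scene0'):
  g=cv2.cvtColor(cv2.imread(f'pics/{nm}.png'),cv2.COLOR_BGR2GRAY)
  for y,rs in((.063,(.06,.07,.08,.09,.1,.11,.12,.13)),(.075,(.115,.12,.125))):
   for r in rs:
    A=np.arange(.86,1.3,.01)
    v=np.array([cv2.getRectSubPix(g,(1,1),tuple(map(float,proj(S,H+y*ys+r*(np.cos(a)*xs+np.sin(a)*z)))))[0,0] for a in A],float)
    print(nm,y,r,v[::2].astype(int))
  
a=cv2.imread('pics/f2s.png')[195:310,245:335]; cv2.imwrite('pics/f3.png',cv2.resize(a,(0,0),fx=5.2,fy=5.2,interpolation=cv2.INTER_CUBIC))
```

```text
f2s 0.063 0.06 [131 135 142 156 169 179 185 186 185 179 163 142 110  78  54  41  37  35
  35  34  33  35  35]
f2s 0.063 0.07 [128 127 127 130 134 141 149 157 164 163 149 117  81  50  39  33  34  33
  33  35  32  32  33]
f2s 0.063 0.08 [132 131 129 128 128 128 129 128 126 116  93  63  36  23  22  25  26  28
  32  33  33  33  34]
f2s 0.063 0.09 [128 132 131 131 128 127 127 128 126 114  88  52  29  22  20  20  19  20
  23  26  31  34  34]
f2s 0.063 0.1 [137 134 131 131 131 130 127 126 125 112  88  66  48  40  32  35  32  34
  33  31  35  32  36]
f2s 0.063 0.11 [142 128 127 128 128 129 130 127 123 105  82  78 104 127 134 135 135 135
 135 135 136 137 137]
f2s 0.063 0.12 [123 123 121 121 123 118  97  68  76  77  72  80 107 126 133 132 133 132
 134 133 133 134 141]
f2s 0.063 0.13 [111 122 125 122 113  96 107 121 105  69  47  54  53  35  28  22  21  23
  23  22  24  26  28]
f2s 0.075 0.115 [122 122 118 119 120 108  78  53  50  57  69  85 100 109 112 113 111 113
 113 116 116 117 131]
f2s 0.075 0.12 [124 123 118 107 107 118 116  89  55  43  53  64  50  40  39  34  35  34
  38  38  42  40  50]

[... 582 characters left out ...]
 40  41  42  40  41]
scene0 0.063 0.11 [135 136 136 135 134 135 134 134 127 105  81  83 107 129 134 135 136 135
 136 135 135 135 136]
scene0 0.063 0.12 [155 155 155 156 158 150 136 130 124 102  79  92 127 145 150 149 148 150
 150 154 153 154 155]
scene0 0.063 0.13 [133 131 118  96  73  62  58  57  56  63  72  77  64  46  41  39  35  38
  38  41  42  39  41]
scene0 0.075 0.115 [158 159 160 161 151 127 114 107  92  76  81 111 137 150 154 155 150 157
 157 164 165 166 165]
scene0 0.075 0.12 [134 127 114  97  84  72  64  60  62  66  73  73  65  63  67  60  60  59
  67  69  74  67  72]
scene0 0.075 0.125 [115  91  68  57  55  55  55  55  65  84  91  80  51  38  34  31  32  32
  33  32  33  33  36]
```

View pics/f3.png

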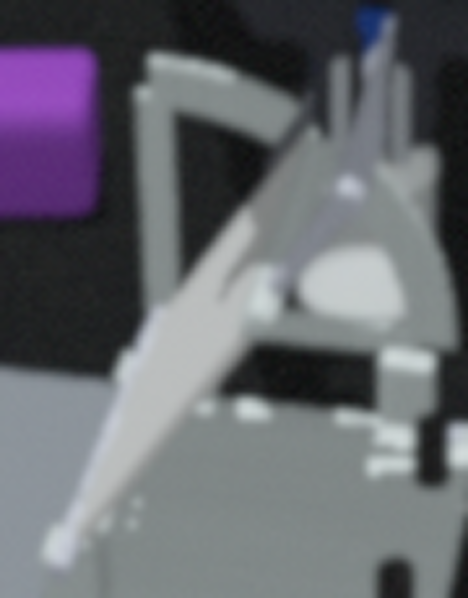

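The close crop shows the board's far upper edge running straight into the dark clip at about (300,120). Measured the same way, the board is at about 1.04 rad and the clip at about 1.04 rad, so they line up. Handing in.

```bash
python3 -c "
from rig import *
print(close_job())"
```

```text
the job is handed in; nothing more can be done
None
```

The job is handed in: the bottle stands upright on the stage, let go, and the gripper is holding the board at about 1.04 rad, in line with the clip (also about 1.04 rad) by my camera measurement; the hand-in returned no verdict.

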